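# Fit the right-length drive into the opened laptop

## Task

Slide the thumb latch of the laptop's empty drive bay fully back, then pick, from the look-alike heatsinked drives on the mat, the one whose length fits between the socket and the latch. Enter its bare contact edge into the socket at a slant of about 30 degrees, tail high, push it home, lay it flat on its support and slide the latch fully forward over its tail. Leave the other drives and the rest of the things on the mat and laptop where they are.

Things in the scene. Friction and masses are not known exactly. Their poses are not given: they have to be found in the camera images.
- ssd_42: Drive card with finned dark heatsink, 42 x 22 x 9 mm, 31 g. Origin: centre of underside; x along its length, z up. Ends: at -x 12 mm of bare 2 mm card with gold contacts (contact edge), at +x 10 mm of bare 2 mm card (tail). Heatsink between, full width, 2 to 9 mm up: grip it across the 22 mm. Lies heatsink up on the 3 mm mat, contact edge roughly towards the robot.
- ssd_60: Drive card with finned dark heatsink, 60 x 22 x 9 mm, 40 g. Origin: centre of underside; x along its length, z up. Ends: at -x 12 mm of bare 2 mm card with gold contacts (contact edge), at +x 10 mm of bare 2 mm card (tail). Heatsink between, full width, 2 to 9 mm up: grip it across the 22 mm. Lies heatsink up on the 3 mm mat, contact edge roughly towards the robot.
- ssd_80: Drive card with finned dark heatsink, 80 x 22 x 9 mm, 50 g. Origin: centre of underside; x along its length, z up. Ends: at -x 12 mm of bare 2 mm card with gold contacts (contact edge), at +x 10 mm of bare 2 mm card (tail). Heatsink between, full width, 2 to 9 mm up: grip it across the 22 mm. Lies heatsink up on the 3 mm mat, contact edge roughly towards the robot.
- ssd_110: Drive card with finned dark heatsink, 110 x 22 x 9 mm, 65 g. Origin: centre of underside; x along its length, z up. Ends: at -x 12 mm of bare 2 mm card with gold contacts (contact edge), at +x 10 mm of bare 2 mm card (tail). Heatsink between, full width, 2 to 9 mm up: grip it across the 22 mm. Lies heatsink up on the 3 mm mat, contact edge roughly towards the robot.
- ssd_80_edge (a point): Middle of the contact edge of the 80 mm drive, on its underside: 40 mm towards -x from that drive's origin. Same axes as the drive.
- laptop: Laptop, closed, upside down, bottom cover off, fixed: 250 (x) x 360 (y) x 30 mm to its rim, main board 13 mm up. Origin: centre of underside; axes near the world's, turned by its yaw. The bay runs along its x at y = -75 mm: socket at x = -65 (robot's end), latch at the far end. Beside the bay the board is bare (parts under 2 mm) for 32 mm either side of the middle line.
- socket (a point): Floor of the black socket at its back stop, middle: where the contact edge rests when home. Laptop axes; the drive lies along +x from here. 2.5 mm above the board. Socket: 25 mm wide inside, 6 mm deep, sides flared 7 to 13 mm out; roof underside 3 mm above the floor at the stop, rising to 7 mm at the mouth (top 9), so a card enters slanted, then swings down. No spring: a card laid flat stays.
- tail_support (a point): Top of the steel block on which the tail rests, same height as the socket point; 76 mm from the socket's back stop along +x (the block spans 71 to 80 mm: a fitting drive ends at its far side). Laptop axes.
- latch (a joint): Thumb latch over the drive's tail, slides along the bay: 0 m = open (lip 83 mm, block 91 mm from the socket's back stop), 0.0095 m = fully closed (lip 73.5 mm, block 81.5 mm). About 1 N moves it, it stays where left. Starts at least two thirds closed, in the way of a tail.
- latch_grip (a point): On the latch, 4 mm under the top of its thumb ridge, centred. Ridge: 8 mm along the bay, 18 mm across (grip so), 8 mm high, on a block 14 mm along x 20 mm across whose top is 8 mm above the board; ridge top 16 mm above it. A 14 mm wide lip, 5.7 to 8 mm above the board, reaches 8 mm from the block towards the socket. Laptop axes; opens along +x.
- pen_driver: Bystander: pen-shaped screwdriver, 152 mm long, 15 mm thick. Origin at its underside. Leave it where it is.
- memory_stick: Bystander: green memory module, 68 x 30 x 4 mm, lying among the drives. Origin at its underside. Leave it where it is.
- usb_stick: Bystander: USB stick, 52 x 18 x 8 mm. Origin at its underside. Leave it where it is.
- screw_dish: Bystander: round steel screw dish, 84 mm across, 18 mm high. Origin at its underside. Leave it where it is.
- tweezers: Bystander: steel tweezers, 124 mm long. Origin at its underside. Leave it where it is.
- spudger: Bystander: black plastic prying stick, 148 mm long, lying on the laptop's battery. Origin at its underside. Leave it where it is.
Things that resemble listed ones, but are neither listed nor needed, are in the scene too. What is shaped like the ssd_80 but green or pink is not meant.

How it is judged (in metres and radians):
On the way, in this order (a step that is already met when the one before it is completed fails the run):
1. the latch is slid back (joint below 2 mm) (value of joint latch below 0.002 m), for 0.1 s.
2. the contact edge of the 80 mm drive is in the socket (within 6 mm of its place) while the drive slants 18 to 43 degrees, tail high (angle between ssd_80's own z axis and vertical between 0.314 and 0.75 rad and z of ssd_80 in the frame of socket above 0.008 m and x of ssd_80_edge in the frame of socket between -0.003 and 0.006 m and y of ssd_80_edge in the frame of socket between -0.003 and 0.003 m and z of ssd_80_edge in the frame of socket between -0.003 and 0.005 m), for 0.1 s.
3. the drive lies flat and home in the bay with the latch still open (x of ssd_80_edge in the frame of socket between -0.002 and 0.003 m and y of ssd_80_edge in the frame of socket between -0.0025 and 0.0025 m and z of ssd_80_edge in the frame of socket between -0.002 and 0.002 m and angle between ssd_80's own z axis and vertical below 0.04 rad and angle between the x axis of ssd_80 and the x axis of laptop, either way round below 0.05 rad and value of joint latch below 0.004 m), for 0.2 s.
At the end, for the whole second after the job is handed in: The 80 mm drive rests in the bay, heatsink up and flat (within 2.3 degrees), its contact edge home in the socket (-2 to +3 mm along the bay, 2.5 mm sideways, 2 mm in height) and parallel to the bay within 3 degrees, the latch closed over its tail (joint above 7.5 mm), drive at rest (x of ssd_80_edge in the frame of socket between -0.002 and 0.003 m and y of ssd_80_edge in the frame of socket between -0.0025 and 0.0025 m and z of ssd_80_edge in the frame of socket between -0.002 and 0.002 m and angle between ssd_80's own z axis and vertical below 0.04 rad and angle between the x axis of ssd_80 and the x axis of laptop, either way round below 0.05 rad and value of joint latch above 0.0075 m and linear speed of ssd_80 below 0.01 m/s); the robot touches nothing.
It fails at once if one of the other three drives moved more than 20 mm (distance of any of ssd_42, ssd_60, ssd_110 from where it was at the start of the episode above 0.02 m).
It fails at once if a bystander (pen, memory, USB stick, dish, tweezers, prying stick) moved more than 25 mm (distance of any of pen_driver, memory_stick, usb_stick, screw_dish, tweezers, spudger from where it was at the start of the episode above 0.025 m).
It also fails if it takes over 51 s, if anything falls off the work surface, if the arm or the gripper's body presses on something with over 40 N, if the wrist force passes 120 N, or if a joint passes its speed limit or range.

## Robot

A 6-joint arm with a two-finger parallel gripper is mounted at the origin on the work surface. World frame = base frame: x ahead of the robot, y to its left, z up, the work surface at z = 0. Lengths are in mm, angles in rad, forces in N, time in s.
With the tool pointing down it reaches from about 325 to 900 mm from the base axis. Payload 6.1 kg.
Tool frame: the origin (TCP) lies at the very end of the fingers, on their centre line; the grasp point (between the pads) lies bot.grip_depth behind it (bot.grip_depth is the distance from the TCP to the grasp point, in mm); z points along the fingers, x is the direction in which the jaws open and shut, and the axes are right-handed (so a half turn about z gives the same grasp; the last joint's range is limited). The gripper opens to 85 mm and grips with 20 to 120 N. Pads are 22 mm wide; open, the fingers measure 114 mm over their backs; the gripper's body (76 mm by 85 mm) begins 54 mm behind the grasp point. The pads swing forward as they close: fully open they stand 13 mm farther back than shut.
Start: joints at [-1.436, 0.22, 1.526, -0, 1.395, -0.126], TCP at [161.152, -603.859, 231.3] pointing down, gripper open.
Joint ranges: [-2.98, 2.98], [-0.91, 2.08], [0.09, 2.57], [-1.24, 4.39], [0.2, 2.65], [-2.68, 2.68]. Speed limits (rad/s): [2.57, 2.57, 3.01, 3.14, 3.14, 3.14].

## Interface

Orientations are given as a 3x3 rotation matrix whose columns are the frame's x, y, z axes.
In Python, from station import bot gives the robot as it stands. The module is installed in compiled form; this text tells all that it offers.
- The arm moves only by the tool step_arm, never from a script. Its argument "rows" is a list of rows, each a list of 2 entries, a list of its own where there are three numbers: the shift along the tool's x, y, z in cm, then the turn about the tool's z in degrees. A call has 1 to 10 rows; each row is the pose to reach, as a shift and turn from the pose measured when the call began, along the tool's axes at that moment; what a row does not reach only later rows make up. A row lasts 1/10 s, in which the tool goes at most 50 mm and 8.59 degrees, less where a joint would pass 70% of its speed; a pose out of reach is approached as far as the arm can. A call with a gripper value outside its range is refused whole. "grip" is the finger opening in cm, from 0 to 8.54, set as the call begins (left out, the last holds). The fingers move at their own pace and stop on an object; "squeeze" is the grip in N (left out, the last holds). Time passes only in rows, so rows that repeat a pose let the fingers close. It gives the time, the measured TCP pose, the force and the opening at its end, in the units of the state.
- bot.state(): the state, without advancing time (a new reading comes with each control period).
- bot.snapshot(name): name is "side" or "top"; returns (picture, depth): 480x640x3 uint8, red, green, blue; 480x640 float32, mm along the optical axis (not along the pixel's ray), 0 where there is no reading.
- bot.camera_model(name): a dict with "camera_matrix" (3x3 intrinsics, pixels), "R" (3x3) and "t" (3): a world point X has camera coordinates R X + t. Camera axes: x right, y down, z forward; pixel columns grow to the right and rows downward; lengths in mm; the calibration is good to about 2 mm. A picture is of the moment at which its call begins. camera_model takes no time and is no camera call.
- bot.close_job(): hands the job in, once; it reports no verdict.
The state is a dict: "t": time; "qpos": joint angles; "qd": joint speeds; "joint_efforts": joint torques, N m; "ee_pos": TCP position; "eef_rot": TCP orientation; "wrist_force": force on the tool from outside, world axes, zero at the start; "wrist_torque": the same for the moment, N m; "grip_width": finger opening in mm.
Only numpy, scipy, OpenCV 4.12 (cv2) and the standard library are available. Lean on these libraries where they do the work, as an engineer would, in place of code of your own. Each camera call takes 0.05 s, during which the arm holds its last target. There are 200 camera calls.

## Working session

There is one attempt and no reset: what is moved stays moved. The work goes in short steps, Python scripts to look and compute and a tool call to move; the robot and the scene stay as the last step left them, time stands still between calls to the robot, and variables do not carry over. Pictures are saved under pics/ and viewed, about 8 in all and at most 12, crops included, and the job is handed in when it is done.

Besides the shell and the picture viewer there is one more tool, called after "Emit:" by a JSON object that holds its "fn" and its "kwargs", one argument or row to a line. step_arm: Moves the arm, as the interface text tells. Its arguments: {"type":"object","properties":{"rows":{"type":"array","items":{"type":"array"}},"grip":{"type":"number"},"squeeze":{"type":"number"}},"required":["rows"]}

```bash
mkdir -p pics
cat > h.py <<'E'
import numpy as np, cv2
from station import bot
def snap(n):
    p,d=bot.snapshot(n); return p,d
def cam(n):
    c=bot.camera_model(n); return np.array(c["camera_matrix"]),np.array(c["R"]),np.array(c["t"])
def ray(n,uv,z):
    K,R,t=cam(n); o=-R.T@t; d=R.T@np.linalg.inv(K)@np.array([uv[0],uv[1],1.]); return o+d*(z-o[2])/d[2]
def world(n,d):
    K,R,t=cam(n); v,u=np.mgrid[0:480,0:640]
    P=np.stack([(u-K[0,2])/K[0,0]*d,(v-K[1,2])/K[1,1]*d,d],-1)-t
    return P@R
def proj(n,X):
    K,R,t=cam(n); p=K@(R@np.asarray(X,float)+t); return p[:2]/p[2]
E
python3 - <<'E'
from h import *
print(bot.grip_depth); s=bot.state(); print(s['t'],np.round(s['eef_rot'],3),s['grip_width'])
for n in("top","side"):
    p,d=snap(n); cv2.imwrite(f"pics/{n}0.png",p[...,::-1]); np.savez(f"{n}0.npz",p=p,d=d)
    K,R,t=cam(n); print(n,K[0,0],-R.T@t,R[2]);
E
```

```text
18.700000000000003
0.0 [[ 0.258 -0.966 -0.   ]
 [-0.966 -0.258  0.002]
 [-0.002 -0.    -1.   ]] 85.40063276013144
top 515.1120920471839 [ 340.83433221  -67.24944983 1057.0210046 ] [ 0.1424416   0.02043773 -0.98959218]
side 448.6082617014646 [200.84258363 765.13095235 817.6075108 ] [ 0.2460135  -0.71949779 -0.64946154]
```

View pics/top0.png

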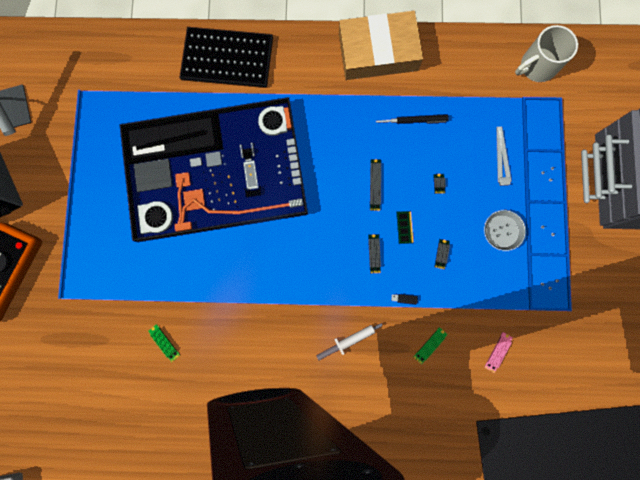

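View pics/side0.png

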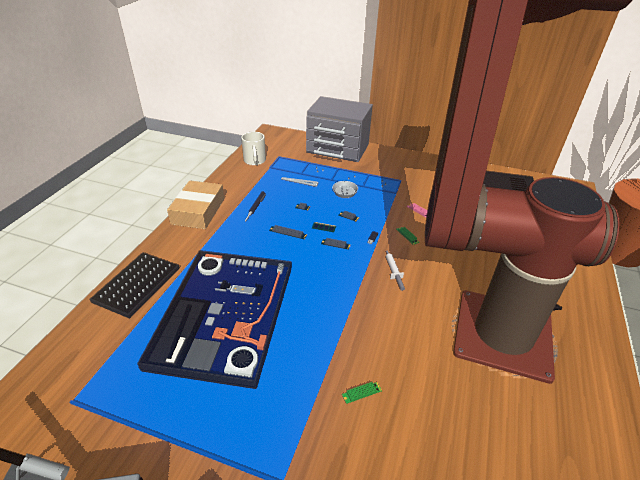

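Run:
```python
from h import *
a=np.load("top0.npz"); p,d=a['p'],a['d']; W=world("top",d)
c1=cv2.resize(p[130:220,220:285],None,fx=6,fy=6,interpolation=cv2.INTER_CUBIC)
c2=cv2.resize(p[225:280,350:415],None,fx=6,fy=6,interpolation=cv2.INTER_CUBIC)
h=max(c1.shape[0],c2.shape[0]); f=lambda c:np.pad(c,((0,h-c.shape[0]),(0,0),(0,0)))
cv2.imwrite("pics/crop0.png",np.hstack([f(c1),f(c2)])[...,::-1])
hsv=cv2.cvtColor(p,cv2.COLOR_RGB2HSV)
blue=(hsv[...,0]>98)&(hsv[...,0]<112)&(hsv[...,1]>150)&(hsv[...,2]>150)
m=((~blue)&(W[...,2]>0)).astype(np.uint8); roi=np.zeros_like(m); roi[150:290,340:470]=1
cs,_=cv2.findContours(m*roi,cv2.RETR_EXTERNAL,cv2.CHAIN_APPROX_NONE)
for c in cs:
    if cv2.contourArea(c)<60: continue
    u=c[:,0]; X=np.array([ray("top",q,9)[:2] for q in u]).astype(np.float32); r=cv2.minAreaRect(X)
    mm=np.zeros_like(m); cv2.drawContours(mm,[c],-1,1,-1)
    print(u.mean(0),"rect",np.round(r[0],1),np.round(r[1],1),round(r[2],2),"z",np.round(np.percentile(W[mm>0][:,2],[10,50,90]),1))
# laptop dark outline
Z=W[...,2]; b=((Z>22)&(Z<45)).astype(np.uint8); b[:, :90]=0;b[:90]=0;b[260:]=0;b[:,330:]=0
pts=W[b>0][:,:2].astype(np.float32); print("laptop",cv2.minAreaRect(pts),np.median(Z[b>0]))
print("mat z",np.median(Z[280:295,100:300]))
```

```text
[442.53846154 253.34615385] rect [ 457.6 -304.1] [27.6 60.2] 79.37 z [ 2.   7.4 11.7]
[375.26 253.31] rect [ 455.6 -167.3] [80.4 28.3] 3.3 z [ 1.7  7.7 12. ]
[404.64444444 226.98888889] rect [ 511.6 -226.4] [67.8 31.9] 4.48 z [1.2 3.7 6.6]
[439.17857143 183.44642857] rect [ 604.4 -298.8] [40.5 26.8] 1.19 z [ 1.8  6.2 11.2]
[375.83870968 184.68548387] rect [ 599.9 -166.9] [109.   25.1] 0.57 z [ 2.6  8.3 11.7]
laptop ((623.72900390625, 173.60311889648438), (252.21810913085938, 360.3638610839844), 10.642541885375977) 25.492266387122424
mat z 1.6837855195079352
```

View pics/crop0.png

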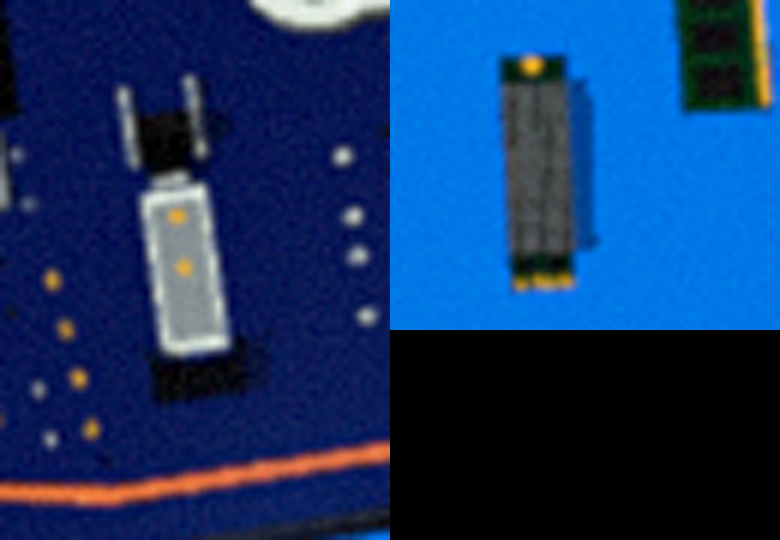

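Run:
```python
from h import *
a=np.load("top0.npz"); p,d=a['p'],a['d']; W=world("top",d); Z=W[...,2]
b=((Z>22)&(Z<45)).astype(np.uint8); b[:, :90]=0;b[:90]=0;b[260:]=0;b[:,330:]=0
print("rim z",np.percentile(Z[b>0],[50,75,90]), "board z",np.median(Z[195:205,255:285]), "socket",np.median(Z[191:196,247:260]),"latch",np.round(Z[146:162,243:253].max(),1))
hsv=cv2.cvtColor(p,cv2.COLOR_RGB2HSV)
# outline of laptop: non blue-mat
blue=(hsv[...,0]>98)&(hsv[...,0]<112)&(hsv[...,1]>150)&(hsv[...,2]>150)
m=(~blue).astype(np.uint8); m[:95]=0;m[255:]=0;m[:,:100]=0;m[:,325:]=0
c=max(cv2.findContours(m,cv2.RETR_EXTERNAL,cv2.CHAIN_APPROX_NONE)[0],key=cv2.contourArea)
for z in(31,33): print(z,cv2.minAreaRect(np.array([ray("top",q,z)[:2] for q in c[:,0]],np.float32)))
g=hsv[...,2].astype(int)
def blob(r0,r1,c0,c1,z,th=35):
    k=np.zeros(g.shape,np.uint8); s=(p.max(2)<th); k[r0:r1,c0:c1]=s[r0:r1,c0:c1]
    c=max(cv2.findContours(k,cv2.RETR_EXTERNAL,cv2.CHAIN_APPROX_NONE)[0],key=cv2.contourArea)
    X=np.array([ray("top",q,z)[:2] for q in c[:,0]],np.float32); return cv2.boundingRect(c),cv2.minAreaRect(X)
print("latch",blob(145,162,240,255,30)); print("socket",blob(186,200,242,265,25))
# white plate
k=np.zeros(g.shape,np.uint8); s=(hsv[...,1]<60)&(g>110); k[158:192,240:262]=s[158:192,240:262]
c=max(cv2.findContours(k,cv2.RETR_EXTERNAL,cv2.CHAIN_APPROX_NONE)[0],key=cv2.contourArea)
print("plate",cv2.minAreaRect(np.array([ray("top",q,17)[:2] for q in c[:,0]],np.float32)))
# drive axis: gold tail dot & gold contacts
for r0,r1 in((230,242),(266,276)):
    k=np.zeros(g.shape,bool); s=(hsv[...,0]>12)&(hsv[...,0]<32)&(hsv[...,1]>140)&(g>120); k[r0:r1,365:392]=s[r0:r1,365:392]
    v,u=np.nonzero(k); print("gold",u.mean(),v.mean(),ray("top",(u.mean(),v.mean()),5))
a=np.load("side0.npz"); p=a['p']
L=np.array([623.7,173.6]); th=np.radians(10.6); R=np.array([[np.cos(th),-np.sin(th)],[np.sin(th),np.cos(th)]])
for nm,q,z in(("sock",(-65,-75),18.5),("latchridge",(-65+91,-75),32),("supp",(11,-75),18.5)):
    X=np.r_[L+R@q,z]; print(nm,np.round(X,1),np.round(proj("top",X),1),np.round(proj("side",X),1))
cr=cv2.resize(p[265:315,205:275],None,fx=9,fy=9,interpolation=cv2.INTER_CUBIC); cv2.imwrite("pics/side_crop.png",cr[...,::-1])
```

```text
rim z [25.49226639 28.37602371 31.39270979] board z 14.736021951949713 socket 23.800809315279974 latch 1057.0
31 ((623.6895751953125, 159.96524047851562), (255.4682159423828, 386.563232421875), 10.556111335754395)
33 ((623.13818359375, 159.5223388671875), (254.9701385498047, 385.809814453125), 10.556083679199219)
latch ((243, 149, 9, 10), ((654.6321411132812, 101.77413177490234), (19.429424285888672, 16.590862274169922), 2.46071457862854))
socket ((245, 187, 16, 10), ((575.054443359375, 86.59838104248047), (14.879329681396484, 31.779647827148438), 12.769891738891602))
plate ((615.6478271484375, 95.45101928710938), (63.79386901855469, 24.405498504638672), 10.469928741455078)
gold 373.0 235.5 [ 492.76125612 -161.90614911    5.        ]
gold 375.0 271.2857142857143 [ 419.15412913 -166.64544548    5.        ]
sock [573.6  87.9  18.5] [252.8 193.2] [259.1 290.8]
latchridge [663.1 104.7  32. ] [245.6 149.2] [222.6 282.4]
supp [648.3 101.9  18.5] [247.6 158. ] [229.1 287. ]
```

View pics/side_crop.png

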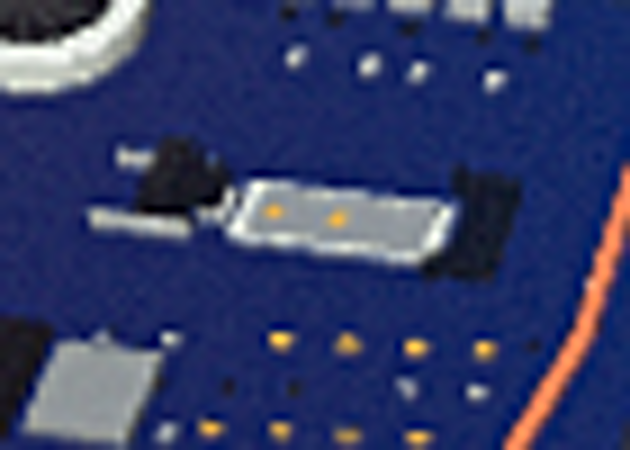

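Emit:
{"fn": "step_arm", "kwargs": {
  "rows": [
    [[-55.5, -66.5, 10], 4.5],
    [[-55.5, -66.5, 10], 4.5],
    [[-55.5, -66.5, 10], 4.5],
    [[-55.5, -66.5, 10], 4.5],
    [[-55.5, -66.5, 10], 4.5],
    [[-55.5, -66.5, 10], 4.5],
    [[-55.5, -66.5, 10], 4.5],
    [[-55.5, -66.5, 10], 4.5],
    [[-55.5, -66.5, 10], 4.5],
    [[-55.5, -66.5, 10], 4.5]
  ],
  "grip": 3.2,
  "squeeze": 20
}}

```text
t: 1.1
ee_pos: [447.9, -195.9, 173.7]
eef_rot: [[0.181, -0.983, -0.0], [-0.983, -0.181, 0.002], [-0.002, -0.0, -1.0]]
wrist_force: [-0.1, -1.3, -1.0]
grip_width: 31.6
```

```bash
cat > go.py <<'E'
# usage: go.py x y z yaw_of_tool_x(deg) : prints shift in cm / turn
import sys
from h import *
x,y,z,yaw=map(float,sys.argv[1:5]); s=bot.state(); R=np.array(s['eef_rot']); p=np.array(s['ee_pos'])
d=R.T@(np.array([x,y,z])-p)/10; cur=np.degrees(np.arctan2(R[1,0],R[0,0])); t=-(yaw-cur); t=(t+180)%360-180
print("t",round(s['t'],2),"tcp",np.round(p,1),"yaw",round(cur,2),"w",round(s['grip_width'],1),"F",np.round(s['wrist_force'],1)); print("shift",np.round(d,2),"turn",round(t,2))
E
python3 go.py 660.1 103.9 60 -79.5
```

```text
t 1.1 tcp [ 447.9 -195.9  173.7] yaw -79.56 w 31.6 F [-0.1 -1.3 -1. ]
shift [-25.62 -26.29  11.42] turn -0.06
```

Emit:
{"fn": "step_arm", "kwargs": {
  "rows": [
    [[-25.6, -26.3, 8], 0],
    [[-25.6, -26.3, 8], 0],
    [[-25.6, -26.3, 8], 0],
    [[-25.6, -26.3, 8], 0],
    [[-25.6, -26.3, 8], 0],
    [[-25.6, -26.3, 8], 0],
    [[-25.6, -26.3, 8], 0],
    [[-25.6, -26.3, 11.5], 0],
    [[-25.6, -26.3, 11.5], 0],
    [[-25.6, -26.3, 11.5], 0]
  ]
}}

```text
t: 2.1
ee_pos: [658.2, 104.0, 56.5]
eef_rot: [[0.183, -0.983, -0.006], [-0.983, -0.183, 0.001], [-0.002, 0.005, -1.0]]
wrist_force: [0.7, -0.4, 0.1]
grip_width: 31.9
```

```bash
python3 go.py 660.1 103.9 27 -79.5
python3 - <<'E'
from h import *
p,d=snap("top"); q,_=snap("side")
a=cv2.resize(p[120:210,205:295],None,fx=4.4,fy=4.4,interpolation=cv2.INTER_CUBIC); b=cv2.resize(q[240:330,185:275],None,fx=4.4,fy=4.4,interpolation=cv2.INTER_CUBIC)
cv2.imwrite("pics/l1.png",np.hstack([a,b])[...,::-1])
E
```

```text
t 2.1 tcp [658.2 104.   56.5] yaw -79.48 w 31.9 F [ 0.7 -0.4  0.1]
shift [ 0.05 -0.2   2.95] turn 0.02
```

View pics/l1.png

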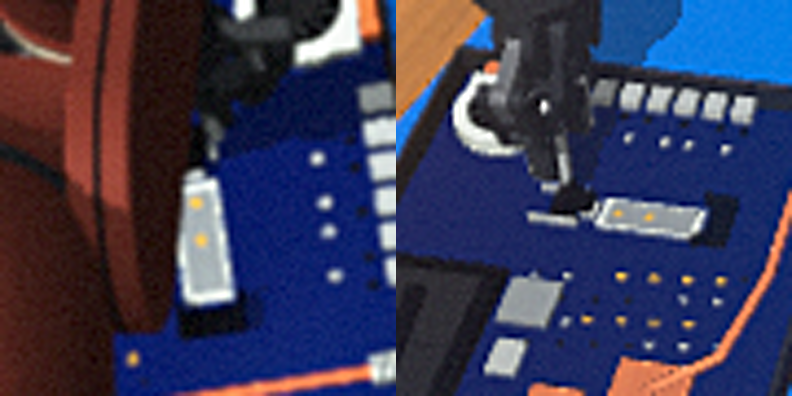

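Emit:
{"fn": "step_arm", "kwargs": {
  "rows": [
    [[0, -0.2, 1], 0],
    [[0, -0.2, 2], 0],
    [[0, -0.2, 2.7], 0],
    [[0, -0.2, 2.9], 0],
    [[0, -0.2, 2.9], 0]
  ]
}}

```text
t: 2.7
ee_pos: [662.1, 103.0, 31.0]
eef_rot: [[0.18, -0.984, 0.0], [-0.984, -0.18, 0.001], [-0.001, -0.0, -1.0]]
wrist_force: [-1.1, -0.1, 0.2]
grip_width: 32.2
```

Emit:
{"fn": "step_arm", "kwargs": {
  "rows": [
    [[0, 0, 0], 0],
    [[0, 0, 0], 0],
    [[0, 0, 0], 0],
    [[0, 0, 0], 0],
    [[0, 0, 0], 0]
  ],
  "grip": 1.0
}}

```text
t: 3.2
ee_pos: [662.3, 103.4, 31.3]
eef_rot: [[0.18, -0.984, 0.001], [-0.984, -0.18, 0.002], [-0.002, -0.001, -1.0]]
wrist_force: [-0.5, 2.7, 1.9]
grip_width: 14.5
```

Emit:
{"fn": "step_arm", "kwargs": {
  "rows": [
    [[0, 0, 0], 0],
    [[0, 0, 0], 0],
    [[0, 0, 0], 0],
    [[0, 0, 0.2], 0],
    [[0, 0, 0.4], 0],
    [[0, 0, 0.5], 0],
    [[0, 0, 0.5], 0]
  ],
  "grip": 3.2
}}

```text
t: 3.9
ee_pos: [662.0, 103.3, 25.9]
eef_rot: [[0.18, -0.984, 0.0], [-0.984, -0.18, 0.002], [-0.002, -0.0, -1.0]]
wrist_force: [-0.9, 1.2, -0.3]
grip_width: 32.0
```

```bash
python3 go.py 660.1 103.9 25.5 -79.5
```

```text
t 3.9 tcp [662.  103.3  25.9] yaw -79.61 w 32.0 F [-0.9  1.2 -0.3]
shift [-0.09  0.18  0.04] turn -0.11
```

Emit:
{"fn": "step_arm", "kwargs": {
  "rows": [
    [[0, 0, 0], 0],
    [[0, 0, 0], 0],
    [[0, 0, 0], 0],
    [[0, 0, 0], 0],
    [[0, 0, 0], 0],
    [[0, 0, 0], 0]
  ],
  "grip": 1.0
}}

```text
t: 4.5
ee_pos: [662.0, 103.4, 25.9]
eef_rot: [[0.18, -0.984, -0.0], [-0.984, -0.18, 0.002], [-0.002, -0.0, -1.0]]
wrist_force: [-0.4, 2.9, 1.4]
grip_width: 16.9
```

Emit:
{"fn": "step_arm", "kwargs": {
  "rows": [
    [[0, -0.2, 0], 0],
    [[0, -0.4, 0], 0],
    [[0, -0.6, 0], 0],
    [[0, -0.8, 0], 0],
    [[0, -1.0, 0], 0],
    [[0, -1.1, 0], 0],
    [[0, -1.1, 0], 0]
  ]
}}

```text
t: 5.2
ee_pos: [671.0, 105.1, 25.5]
eef_rot: [[0.181, -0.984, -0.005], [-0.984, -0.181, 0.001], [-0.002, 0.005, -1.0]]
wrist_force: [-8.8, -0.6, 5.6]
grip_width: 16.6
```

Run:
```python
from h import *
q,_=snap("side"); print(bot.state()['grip_width'])
b=cv2.resize(q[230:330,170:290],None,fx=6,fy=6,interpolation=cv2.INTER_CUBIC)
cv2.imwrite("pics/l2.png",b[...,::-1])
```

```text
16.928787496814756
```

View pics/l2.png

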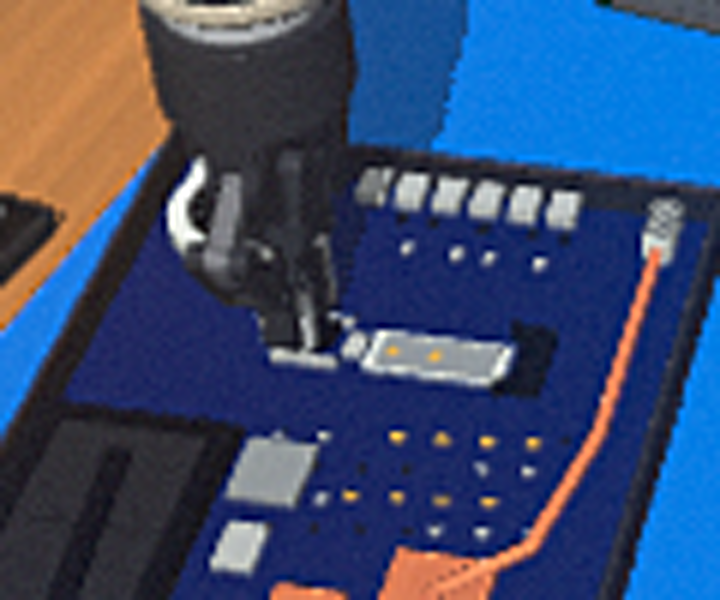

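Emit:
{"fn": "step_arm", "kwargs": {
  "rows": [
    [[0, 0.05, 0], 0],
    [[0, 0.05, 0], 0],
    [[0, 0.05, 0], 0],
    [[0, 0.05, 0], 0],
    [[0, 0.05, -3], 0],
    [[0, 0.05, -6], 0],
    [[0, 0.05, -8], 0]
  ],
  "grip": 3.2
}}

```text
t: 5.95
ee_pos: [672.0, 105.0, 107.9]
eef_rot: [[0.181, -0.984, -0.002], [-0.984, -0.181, 0.001], [-0.002, 0.002, -1.0]]
wrist_force: [0.7, -0.3, 0.2]
grip_width: 31.8
```

```bash
python3 go.py 445.5 -164.9 40 -86.5
python3 - <<'E'
from h import *
q,_=snap("side"); p,_=snap("top")
cv2.imwrite("pics/x.png",cv2.resize(q[230:330,170:290],None,fx=6,fy=6)[...,::-1])
for n,im in(("side",q),("side0",np.load("side0.npz")['p'])):
    k=(im.max(2)<45); k[:270]=0;k[300:]=0;k[:,:205]=0;k[:,240:]=0; v,u=np.nonzero(k); print(n,len(u),u.mean(),v.mean())
E
```

```text
t 5.95 tcp [672.  105.  107.9] yaw -79.6 w 31.8 F [ 0.7 -0.3  0.2]
shift [22.46 27.14  6.8 ] turn 6.9
side 48 221.125 284.9166666666667
side0 49 224.6326530612245 285.14285714285717
```

Emit:
{"fn": "step_arm", "kwargs": {
  "rows": [
    [[22.5, 27.1, 2], 6.9],
    [[22.5, 27.1, 2], 6.9],
    [[22.5, 27.1, 2], 6.9],
    [[22.5, 27.1, 2], 6.9],
    [[22.5, 27.1, 2], 6.9],
    [[22.5, 27.1, 4], 6.9],
    [[22.5, 27.1, 6.5], 6.9],
    [[22.5, 27.1, 6.8], 6.9],
    [[22.5, 27.1, 6.8], 6.9],
    [[22.5, 27.1, 6.8], 6.9]
  ]
}}

```text
t: 7.05
ee_pos: [448.6, -164.7, 41.0]
eef_rot: [[0.06, -0.998, 0.003], [-0.998, -0.06, 0.002], [-0.002, -0.003, -1.0]]
wrist_force: [-0.2, -0.5, -0.2]
grip_width: 31.7
```

```bash
python3 go.py 445.5 -164.9 5 -86.5
python3 - <<'E'
from h import *
q,_=snap("side"); p,_=snap("top")
a=cv2.resize(p[200:290,330:430],None,fx=4,fy=4,interpolation=cv2.INTER_CUBIC); b=cv2.resize(q[200:290,285:385],None,fx=4,fy=4,interpolation=cv2.INTER_CUBIC)
cv2.imwrite("pics/d1.png",np.hstack([a,b])[...,::-1])
E
```

```text
t 7.05 tcp [ 448.6 -164.7   41. ] yaw -86.53 w 31.7 F [-0.2 -0.5 -0.2]
shift [0.01 0.33 3.6 ] turn -0.03
```

View pics/d1.png

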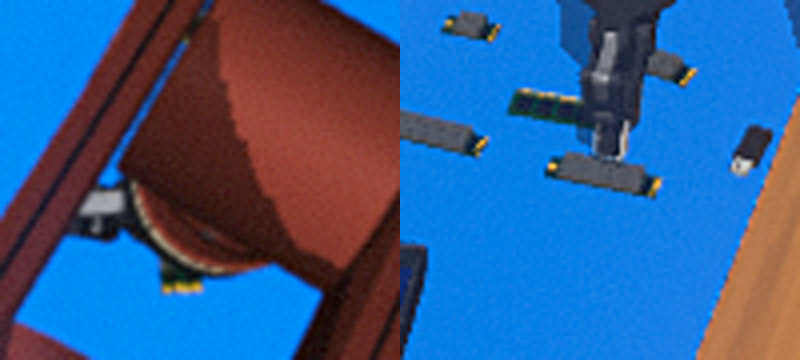

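Emit:
{"fn": "step_arm", "kwargs": {
  "rows": [
    [[0, 0.3, 1.5], 0],
    [[0, 0.3, 2.8], 0],
    [[0, 0.3, 3.5], 0],
    [[0, 0.3, 3.6], 0],
    [[0, 0.3, 3.6], 0],
    [[0, 0.3, 3.6], 0]
  ]
}}

```text
t: 7.75
ee_pos: [447.5, -164.9, 6.3]
eef_rot: [[0.063, -0.998, 0.005], [-0.998, -0.063, 0.0], [-0.0, -0.005, -1.0]]
wrist_force: [-1.4, 0.3, 0.4]
grip_width: 31.9
```

```bash
python3 go.py 445.5 -164.9 4.5 -86.5
```

```text
t 7.75 tcp [ 447.5 -164.9    6.3] yaw -86.41 w 31.9 F [-1.4  0.3  0.4]
shift [-0.01  0.2   0.18] turn 0.09
```

Emit:
{"fn": "step_arm", "kwargs": {
  "rows": [
    [[0, 0.2, 0.15], 0],
    [[0, 0.2, 0.15], 0],
    [[0, 0.2, 0.15], 0],
    [[0, 0.2, 0.15], 0],
    [[0, 0.2, 0.15], 0],
    [[0, 0.2, 0.15], 0],
    [[0, 0.2, 0.15], 0],
    [[0, 0.2, 0.15], 0]
  ],
  "grip": 1.4
}}

```text
t: 8.55
ee_pos: [446.6, -165.4, 5.8]
eef_rot: [[0.062, -0.998, 0.008], [-0.998, -0.062, -0.0], [0.001, -0.008, -1.0]]
wrist_force: [1.4, 2.7, 6.1]
grip_width: 21.3
```

Emit:
{"fn": "step_arm", "kwargs": {
  "rows": [
    [[0, 0, -1], 0],
    [[0, 0, -3], 0],
    [[0, 0, -6], 0],
    [[0, 0, -7], 0],
    [[0, 0, -7], 0]
  ]
}}

```text
t: 9.05
ee_pos: [447.3, -166.3, 77.7]
eef_rot: [[0.062, -0.998, 0.011], [-0.998, -0.062, -0.002], [0.003, -0.011, -1.0]]
wrist_force: [-0.6, 0.3, -1.2]
grip_width: 21.6
```

```bash
python3 go.py 0 0 100 -79.5
cat > fin.py <<'E'
# drive points (dark / green / gold) near tcp seen by the side camera; prints edge of drive
from h import *
E
python3 - <<'E'
from h import *
q,_=snap("side"); s=bot.state(); u,v=map(int,proj("side",s['ee_pos'])); print(u,v)
cv2.imwrite("pics/d2.png",cv2.resize(q[v-50:v+40,u-60:u+60],None,fx=6,fy=6,interpolation=cv2.INTER_CUBIC)[...,::-1])
E
```

```text
t 9.05 tcp [ 447.3 -166.3   77.7] yaw -86.43 w 21.6 F [-0.6  0.3 -1.2]
shift [-19.37  43.58  -2.77] turn -6.93
340 224
```

View pics/d2.png

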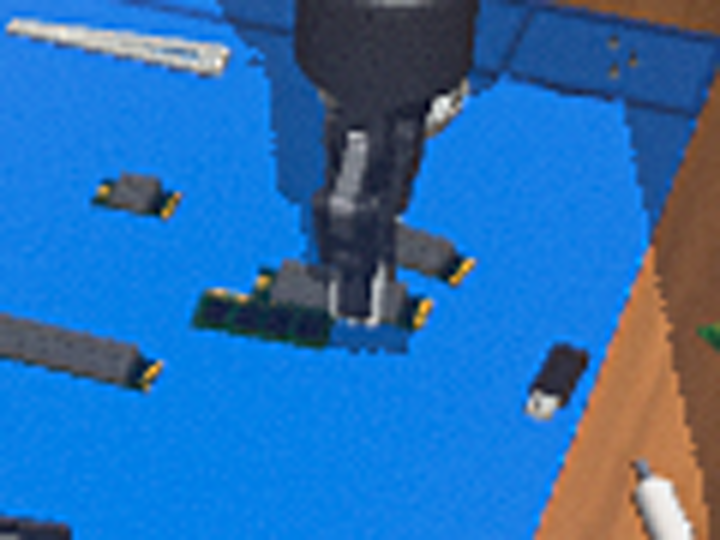

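```bash
python3 go.py 490.9 72.8 50 -79.5
```

```text
t 9.1 tcp [ 446.3 -165.7   76.2] yaw -86.43 w 21.3 F [ 1.1  0.1 -1. ]
shift [-23.53  -5.91   2.63] turn -6.93
```

Emit:
{"fn": "step_arm", "kwargs": {
  "rows": [
    [[-23.5, -5.9, 0], -6.9],
    [[-23.5, -5.9, 0], -6.9],
    [[-23.5, -5.9, 0], -6.9],
    [[-23.5, -5.9, 0], -6.9],
    [[-23.5, -5.9, 1], -6.9],
    [[-23.5, -5.9, 2], -6.9],
    [[-23.5, -5.9, 2.6], -6.9],
    [[-23.5, -5.9, 2.6], -6.9],
    [[-23.5, -5.9, 2.6], -6.9]
  ]
}}

```text
t: 10.0
ee_pos: [490.2, 71.3, 49.6]
eef_rot: [[0.18, -0.984, 0.007], [-0.984, -0.18, -0.001], [0.003, -0.007, -1.0]]
wrist_force: [0.4, -0.7, -1.3]
grip_width: 20.9
```

```bash
python3 go.py 490.9 72.8 35.8 -79.5
```

```text
t 10.0 tcp [490.2  71.3  49.6] yaw -79.63 w 20.9 F [ 0.4 -0.7 -1.3]
shift [-0.14 -0.09  1.38] turn -0.13
```

Emit:
{"fn": "step_arm", "kwargs": {
  "rows": [
    [[0, 0, 0.8], 0],
    [[0, 0, 1.3], 0],
    [[0, 0, 1.6], 0],
    [[0, 0, 1.8], 0],
    [[0, 0, 1.9], 0],
    [[0, 0, 2.0], 0]
  ]
}}

```text
t: 10.6
ee_pos: [490.2, 70.5, 30.0]
eef_rot: [[0.18, -0.984, 0.007], [-0.984, -0.18, -0.002], [0.003, -0.006, -1.0]]
wrist_force: [-4.3, -3.1, 6.4]
grip_width: 21.3
```

```bash
python3 go.py 490.9 72.8 24 -79.5
python3 - <<'E'
from h import *
q,_=snap("side"); s=bot.state(); u,v=map(int,proj("side",s['ee_pos'])); print(u,v)
cv2.imwrite("pics/r1.png",cv2.resize(q[v-50:v+40,u-60:u+60],None,fx=6,fy=6,interpolation=cv2.INTER_CUBIC)[...,::-1])
E
```

```text
t 10.6 tcp [490.2  70.5  30. ] yaw -79.65 w 21.3 F [-4.3 -3.1  6.4]
shift [-0.22 -0.11  0.6 ] turn -0.15
293 291
```

View pics/r1.png

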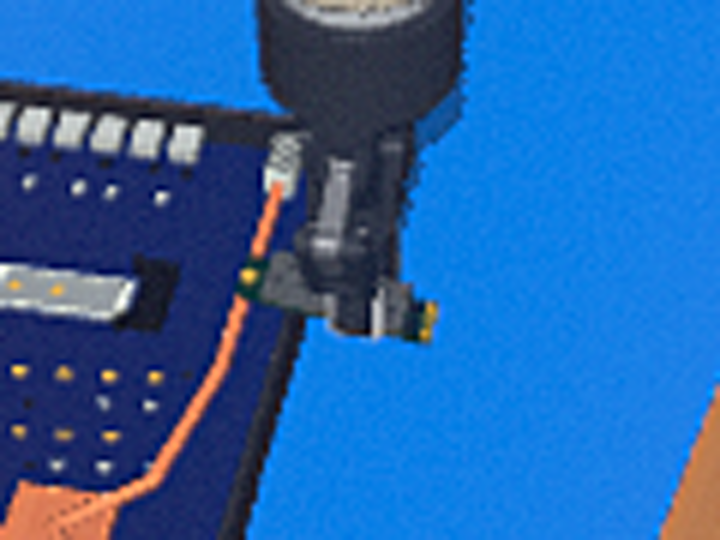

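```bash
cat > fin.py <<'E'
from h import *
q,_=snap("side"); s=bot.state(); T=np.array(s['ee_pos']); R=np.array(s['eef_rot']); ax=-R[:,1]; ax[2]=0; ax/=np.linalg.norm(ax); n=np.array([-ax[1],ax[0],0])
hsv=cv2.cvtColor(q,cv2.COLOR_RGB2HSV); g=((hsv[...,0]>14)&(hsv[...,0]<32)&(hsv[...,1]>130)&(hsv[...,2]>110)).astype(np.uint8)
N,l,st,ce=cv2.connectedComponentsWithStats(g)
K,C,t=cam("side"); o=-C.T@t
for i in range(1,N):
    u=ce[i]; d=C.T@np.linalg.inv(K)@np.array([u[0],u[1],1.]); X=o+d*(n@(T-o))/(n@d); a=(X-T)@ax; z=X[2]-T[2]
    if abs(a)<75 and abs(z)<60: print(np.round(u,1),st[i,4],"along",round(a,1),"dz",round(z,1),"world",np.round(X,1))
print("tcp",np.round(T,1),"F",np.round(s['wrist_force'],1),"t",s['t'])
E
python3 fin.py
```

```text
[274.  286.2] 4 along 47.6 dz 9.1 world [536.9  79.1  39. ]
[304.1 293.9] 8 along -26.3 dz -3.9 world [464.3  65.8  26.1]
tcp [490.2  70.5  30. ] F [-3.5 -2.8  5.6] t 10.7
```

Emit:
{"fn": "step_arm", "kwargs": {
  "rows": [
    [[0, 0, 0.2], 0],
    [[0, 0, 0.4], 0],
    [[0, 0, 0.6], 0],
    [[0, 0, 0.7], 0],
    [[0, 0, 0.7], 0]
  ]
}}

```text
t: 11.2
ee_pos: [490.4, 70.3, 23.5]
eef_rot: [[0.179, -0.984, 0.007], [-0.984, -0.179, -0.002], [0.003, -0.006, -1.0]]
wrist_force: [-3.5, -0.4, 5.1]
grip_width: 21.3
```

```bash
python3 fin.py
```

```text
[274.5 285.5] 4 along 46.1 dz 18.1 world [535.7  78.6  41.6]
[302.9 296.8] 8 along -23.4 dz -8.3 world [467.4  66.2  15.2]
tcp [490.4  70.4  23.5] F [-3.6 -0.3  5.1] t 11.25
```

Emit:
{"fn": "step_arm", "kwargs": {
  "rows": [
    [[0, 0, 0.2], 0],
    [[0, 0, 0.4], 0],
    [[0, 0, 0.5], 0],
    [[0, 0, 0.5], 0]
  ]
}}

```text
t: 11.65
ee_pos: [491.0, 70.3, 19.2]
eef_rot: [[0.179, -0.984, 0.008], [-0.984, -0.179, -0.002], [0.003, -0.007, -1.0]]
wrist_force: [-2.3, 0.3, 6.9]
grip_width: 21.3
```

```bash
python3 fin.py
```

```text
[274.8 284.8] 6 along 44.6 dz 24.8 world [534.8  78.4  44. ]
[301.7 298.5] 6 along -20.9 dz -10.9 world [470.4  66.6   8.4]
tcp [490.9  70.4  19.2] F [-2.8  0.8  7.2] t 11.7
```

Run:
```python
from h import *
q=np.load("side0.npz")['p']; hsv=cv2.cvtColor(q,cv2.COLOR_RGB2HSV); g=((hsv[...,0]>14)&(hsv[...,0]<32)&(hsv[...,1]>130)&(hsv[...,2]>110)).astype(np.uint8)
N,l,st,ce=cv2.connectedComponentsWithStats(g)
for X in([492.8,-161.9,5],[419.2,-166.6,5]):
    pr=proj("side",X); i=np.argmin(np.linalg.norm(ce[1:]-pr,axis=1))+1; print(np.round(pr,1),np.round(ce[i],1),st[i,4],np.round(ray("side",ce[i],5),1))
```

```text
[323.1 241.2] [322.3 241.3] 3 [ 494.7 -160.6    5. ]
[348.6 246.2] [348.2 246.4] 5 [ 420.  -165.2    5. ]
```

Emit:
{"fn": "step_arm", "kwargs": {
  "rows": [
    [[0, 0, -1], 0],
    [[0, 0, -3], 0],
    [[0, 0, -5], 0],
    [[0, 0, -6], 0],
    [[0, 0, -6], 0]
  ]
}}

```text
t: 12.2
ee_pos: [492.0, 70.4, 81.1]
eef_rot: [[0.179, -0.984, 0.012], [-0.984, -0.179, -0.002], [0.004, -0.011, -1.0]]
wrist_force: [0.3, -0.3, -0.4]
grip_width: 21.4
```

```bash
python3 fin.py
python3 - <<'E'
from h import *
p,_=snap("top"); q,_=snap("side"); s=bot.state(); T=s['ee_pos']
a,b=[int(x) for x in proj("top",T)],[int(x) for x in proj("side",T)]
f=lambda im,c:cv2.resize(im[c[1]-35:c[1]+35,c[0]-35:c[0]+35],(400,400),interpolation=cv2.INTER_CUBIC)
print(a,b); cv2.imwrite("pics/s1.png",np.hstack([f(p,a),f(q,b)])[...,::-1])
E
```

```text
[273.4 266.2] 5 along 45.2 dz 25.3 world [535.6  78.5 105.2]
[302.  278.5] 2 along -22.0 dz -2.9 world [469.4  66.5  77. ]
[300.8 282.2] 4 along -19.0 dz -15.8 world [472.4  67.   64.1]
tcp [491.1  70.4  79.9] F [ 0.2  0.3 -1. ] t 12.25
[255, 228] [293, 277]
```

View pics/s1.png

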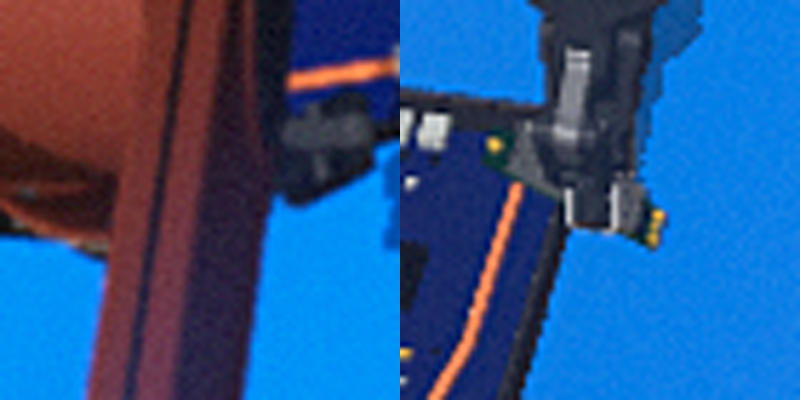

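```bash
python3 go.py 611 94.6 60 -79.5
```

```text
t 12.35 tcp [489.8  70.4  78.4] yaw -79.69 w 21.3 F [-0.9  0.4 -0.4]
shift [ -0.22 -12.35   1.91] turn -0.19
```

Emit:
{"fn": "step_arm", "kwargs": {
  "rows": [
    [[-0.2, -6, 0], -0.2],
    [[-0.2, -10, 0], -0.2],
    [[-0.2, -12.4, 0], -0.2],
    [[-0.2, -12.4, 1], -0.2],
    [[-0.2, -12.4, 1.8], -0.2],
    [[-0.2, -12.4, 1.8], -0.2],
    [[-0.2, -12.4, 1.8], -0.2]
  ]
}}

```text
t: 13.05
ee_pos: [609.6, 94.4, 59.9]
eef_rot: [[0.182, -0.983, 0.003], [-0.983, -0.182, -0.002], [0.003, -0.003, -1.0]]
wrist_force: [0.5, -0.7, -0.1]
grip_width: 21.2
```

```bash
python3 go.py 611 94.6 40.5 -79.5; python3 fin.py
```

```text
t 13.05 tcp [609.6  94.4  59.9] yaw -79.5 w 21.2 F [ 0.5 -0.7 -0.1]
shift [ 0.   -0.13  1.94] turn 0.0
[224.5 267.5] 4 along 42.9 dz 22.6 world [652.5 102.2  83.3]
[252.2 281.4] 9 along -22.1 dz -12.8 world [588.6  90.4  47.9]
[235. 288.] 1 along 24.0 dz -43.6 world [633.9  98.8  17.1]
[242. 289.] 1 along 6.2 dz -43.9 world [616.5  95.6  16.7]
tcp [610.3  94.4  60.7] F [ 0.2  0.5 -0.5] t 13.1
```

Emit:
{"fn": "step_arm", "kwargs": {
  "rows": [
    [[0, -0.2, 0.8], 0],
    [[0, -0.2, 1.5], 0],
    [[0, -0.2, 1.8], 0],
    [[0, -0.2, 1.8], 0],
    [[0, -0.2, 1.8], 0]
  ]
}}

```text
t: 13.6
ee_pos: [612.3, 94.8, 42.6]
eef_rot: [[0.182, -0.983, 0.005], [-0.983, -0.182, -0.002], [0.003, -0.004, -1.0]]
wrist_force: [0.7, 0.3, 0.0]
grip_width: 21.6
```

```bash
python3 go.py 611.9 94.8 42 -79.5; python3 fin.py
```

```text
t 13.6 tcp [612.3  94.8  42.6] yaw -79.5 w 21.6 F [0.7 0.3 0. ]
shift [-0.01  0.04  0.06] turn 0.0
[223.8 272.4] 5 along 44.4 dz 23.7 world [656.3 102.9  66.5]
[252.  284.7] 6 along -22.9 dz -6.3 world [590.1  90.6  36.5]
[235. 288.] 1 along 21.8 dz -25.8 world [634.   98.7  17. ]
[242. 289.] 1 along 4.0 dz -26.2 world [616.5  95.5  16.7]
[251. 288.] 1 along -19.4 dz -18.5 world [593.5  91.2  24.4]
tcp [612.6  94.8  42.8] F [-1.1  0.3  0.1] t 13.65
```

Emit:
{"fn": "step_arm", "kwargs": {
  "rows": [
    [[0, 0.3, 0.17], 0],
    [[0, 0.6, 0.34], 0],
    [[0, 0.9, 0.5], 0],
    [[0, 1.1, 0.6], 0],
    [[0, 1.2, 0.66], 0],
    [[0, 1.2, 0.66], 0]
  ]
}}

```text
t: 14.25
ee_pos: [603.4, 93.0, 38.0]
eef_rot: [[0.182, -0.983, 0.012], [-0.983, -0.182, -0.001], [0.003, -0.011, -1.0]]
wrist_force: [5.0, 1.8, 2.2]
grip_width: 21.0
```

```bash
python3 go.py 596.1 91.9 33.7 -79.5; python3 fin.py
```

```text
t 14.25 tcp [603.4  93.   38. ] yaw -79.51 w 21.0 F [5.  1.8 2.2]
shift [-0.03  0.75  0.43] turn -0.01
[228. 274.] 5 along 43.7 dz 24.7 world [646.5 100.9  62.8]
[256.  286.5] 6 along -23.2 dz -6.2 world [580.6  88.8  31.8]
[235. 288.] 1 along 31.1 dz -21.1 world [634.   98.6  16.9]
[242. 289.] 1 along 13.3 dz -21.5 world [616.6  95.4  16.6]
[255. 290.] 1 along -19.8 dz -19.0 world [584.   89.4  19. ]
tcp [603.5  93.   38. ] F [5.1 2.4 2.3] t 14.3
```

Emit:
{"fn": "step_arm", "kwargs": {
  "rows": [
    [[0, -0.3, 0], 0],
    [[0, -0.3, 0.15], 0],
    [[0, -0.3, 0.3], 0],
    [[0, 0, 0.35], 0],
    [[0, 0.2, 0.4], 0],
    [[0, 0.4, 0.5], 0],
    [[0, 0.4, 0.5], 0]
  ]
}}

```text
t: 15.0
ee_pos: [598.9, 92.2, 32.6]
eef_rot: [[0.182, -0.983, 0.011], [-0.983, -0.182, -0.001], [0.003, -0.01, -1.0]]
wrist_force: [-0.4, -0.5, -0.7]
grip_width: 20.9
```

```bash
python3 go.py 596.1 91.9 33.7 -79.5; python3 fin.py
```

```text
t 15.0 tcp [598.9  92.2  32.6] yaw -79.51 w 20.9 F [-0.4 -0.5 -0.7]
shift [-0.02  0.28 -0.11] turn -0.01
[230. 276.] 5 along 43.7 dz 24.0 world [642.2 100.2  56.8]
[235. 288.] 1 along 35.4 dz -15.9 world [634.   98.6  16.9]
[258.5 303. ] 2 along -21.2 dz -59.8 world [578.4  88.4 -27. ]
tcp [599.2  92.2  32.8] F [-0.   0.1 -0.4] t 15.05
```

Emit:
{"fn": "step_arm", "kwargs": {
  "rows": [
    [[0, 0.1, 0.03], 0],
    [[0, 0.2, 0.06], 0],
    [[0, 0.3, 0.1], 0],
    [[0, 0.4, 0.15], 0],
    [[0, 0.4, 0.15], 0]
  ]
}}

```text
t: 15.55
ee_pos: [597.6, 91.8, 32.7]
eef_rot: [[0.182, -0.983, 0.016], [-0.983, -0.182, -0.0], [0.003, -0.016, -1.0]]
wrist_force: [5.7, 1.7, 0.5]
grip_width: 21.2
```

```bash
python3 fin.py
python3 - <<'E'
from h import *
q,_=snap("side"); s=bot.state(); b=[int(x) for x in proj("side",s['ee_pos'])]
cv2.imwrite("pics/s2.png",cv2.resize(q[b[1]-35:b[1]+40,b[0]-50:b[0]+50],(800,600),interpolation=cv2.INTER_CUBIC)[...,::-1])
E
```

```text
[230.6 275.8] 5 along 43.8 dz 24.9 world [640.7  99.8  57.6]
[235. 288.] 1 along 37.0 dz -16.0 world [634.1  98.6  16.8]
[242. 289.] 1 along 19.3 dz -16.3 world [616.6  95.3  16.4]
[258.5 303. ] 2 along -19.5 dz -59.8 world [578.5  88.3 -27.1]
tcp [597.7  91.8  32.8] F [5.6 1.8 0.6] t 15.6
```

View pics/s2.png

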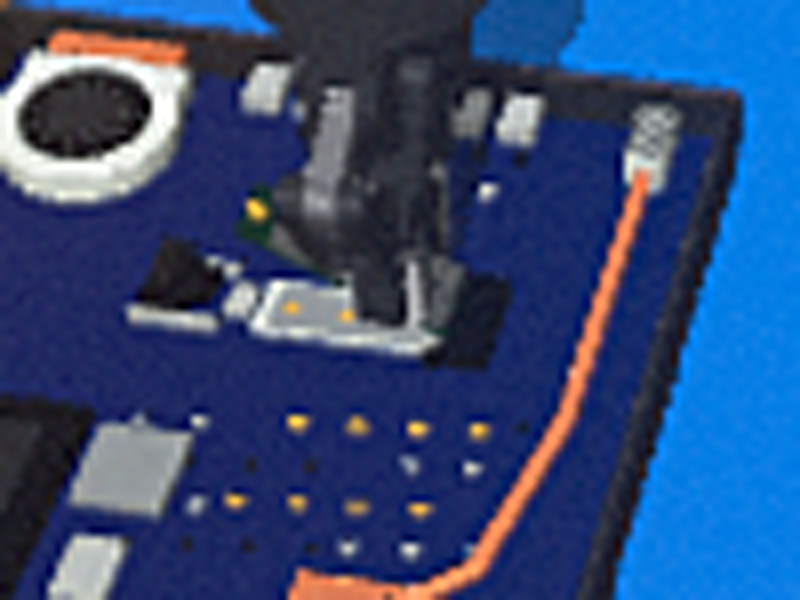

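Emit:
{"fn": "step_arm", "kwargs": {
  "rows": [
    [[0, 0.1, 0.1], 0],
    [[0, 0.2, 0.2], 0],
    [[0, 0.3, 0.3], 0],
    [[0, 0.3, 0.3], 0]
  ]
}}

```text
t: 16.05
ee_pos: [597.7, 91.6, 31.8]
eef_rot: [[0.182, -0.983, 0.023], [-0.983, -0.182, 0.0], [0.004, -0.022, -1.0]]
wrist_force: [6.7, 2.0, 4.4]
grip_width: 21.0
```

```bash
python3 fin.py
```

```text
[230.5 276. ] 6 along 44.2 dz 24.9 world [641.2  99.7  56.7]
[235. 288.] 1 along 37.1 dz -15.3 world [634.2  98.4  16.6]
[242. 289.] 1 along 19.4 dz -15.6 world [616.7  95.1  16.2]
[258.5 303. ] 2 along -19.4 dz -59.1 world [578.6  88.1 -27.3]
tcp [597.7  91.6  31.8] F [7.2 2.  4.5] t 16.1
```

Emit:
{"fn": "step_arm", "kwargs": {
  "rows": [
    [[0, -0.03, 0.12], 0],
    [[0, -0.07, 0.25], 0],
    [[0, -0.12, 0.38], 0],
    [[0, -0.17, 0.52], 0],
    [[0, -0.22, 0.66], 0],
    [[0, -0.22, 0.66], 0]
  ]
}}

```text
t: 16.7
ee_pos: [601.2, 92.2, 26.5]
eef_rot: [[0.182, -0.983, 0.025], [-0.983, -0.182, 0.001], [0.004, -0.025, -1.0]]
wrist_force: [2.3, 1.9, 7.3]
grip_width: 21.3
```

```bash
python3 fin.py
```

```text
[229. 279.] 5 along 45.7 dz 19.0 world [646.1 100.5  45.6]
[235. 288.] 1 along 33.6 dz -10.1 world [634.3  98.3  16.5]
[250.5 303. ] 2 along -1.9 dz -57.9 world [599.3  91.8 -31.4]
[258.5 303. ] 2 along -23.0 dz -53.9 world [578.6  88.  -27.4]
tcp [601.2  92.2  26.6] F [3.2 1.2 7.8] t 16.75
```

Emit:
{"fn": "step_arm", "kwargs": {
  "rows": [
    [[0, 0.15, 0.1], 0],
    [[0, 0.15, 0.25], 0],
    [[0, 0.13, 0.4], 0],
    [[0, 0.1, 0.55], 0],
    [[0, 0.08, 0.65], 0],
    [[0, 0.05, 0.75], 0],
    [[0, 0.05, 0.8], 0]
  ]
}}

```text
t: 17.45
ee_pos: [603.1, 92.3, 20.4]
eef_rot: [[0.182, -0.983, 0.03], [-0.983, -0.182, 0.001], [0.004, -0.029, -1.0]]
wrist_force: [3.9, 1.2, 8.6]
grip_width: 21.2
```

```bash
python3 fin.py
```

```text
[228.2 282. ] 4 along 46.9 dz 14.1 world [649.3 100.9  34.5]
[235. 288.] 1 along 31.8 dz -4.1 world [634.4  98.1  16.3]
[235.5 302. ] 2 along 35.8 dz -55.8 world [638.3  98.9 -35.4]
[243.3 302.7] 3 along 15.1 dz -54.4 world [618.   95.1 -34. ]
[250.5 303. ] 2 along -3.8 dz -52.0 world [599.4  91.7 -31.6]
[258.5 303. ] 2 along -24.8 dz -48.0 world [578.7  87.8 -27.6]
tcp [603.1  92.4  20.4] F [4.7 2.  9. ] t 17.5
```

Emit:
{"fn": "step_arm", "kwargs": {
  "rows": [
    [[0, 0.1, 0.15], 0],
    [[0, 0.1, 0.3], 0],
    [[0, 0.1, 0.45], 0],
    [[0, 0.1, 0.5], 0]
  ]
}}

```text
t: 17.9
ee_pos: [604.1, 92.4, 17.0]
eef_rot: [[0.181, -0.983, 0.033], [-0.983, -0.181, 0.001], [0.005, -0.033, -0.999]]
wrist_force: [3.3, 2.0, 9.1]
grip_width: 21.2
```

```bash
python3 fin.py
```

```text
[227.8 284.4] 5 along 48.2 dz 8.7 world [651.5 101.1  25.7]
[235.5 302. ] 2 along 34.9 dz -52.5 world [638.4  98.7 -35.6]
[243.3 302.7] 3 along 14.2 dz -51.1 world [618.1  95.  -34.1]
[250.5 303. ] 2 along -4.7 dz -48.8 world [599.5  91.5 -31.8]
[258.5 303. ] 2 along -25.7 dz -44.7 world [578.8  87.7 -27.8]
tcp [604.1  92.4  17. ] F [3.8 1.7 8.5] t 17.95
```

Emit:
{"fn": "step_arm", "kwargs": {
  "rows": [
    [[0, 0, -0.1], 0],
    [[0, 0, -0.1], 0],
    [[0, 0, -0.1], 0],
    [[0, 0, -0.1], 0]
  ],
  "grip": 2.9
}}

```text
t: 18.35
ee_pos: [603.1, 92.3, 17.1]
eef_rot: [[0.181, -0.983, 0.031], [-0.983, -0.181, 0.001], [0.005, -0.031, -1.0]]
wrist_force: [-0.4, -0.1, -1.3]
grip_width: 29.1
```

```bash
python3 fin.py
```

```text
[228.3 286.3] 3 along 48.4 dz 1.8 world [650.9 101.1  19.1]
[235.5 302. ] 2 along 35.7 dz -52.8 world [638.4  98.8 -35.5]
[243.3 302.7] 3 along 15.0 dz -51.3 world [618.   95.  -34.1]
[250.5 303. ] 2 along -3.9 dz -49.0 world [599.5  91.6 -31.7]
[258.5 303. ] 2 along -24.9 dz -45.0 world [578.7  87.8 -27.7]
tcp [603.3  92.3  17.3] F [ 0.2 -0.6 -0.3] t 18.4
```

Emit:
{"fn": "step_arm", "kwargs": {
  "rows": [
    [[0, 0, -0.3], 0],
    [[0, 0, -0.3], 0],
    [[0, 0, -0.3], 0],
    [[0, 0, -0.3], 0],
    [[0, 0, -0.3], 0],
    [[0, 0, -0.3], 0]
  ],
  "grip": 1.6
}}

```text
t: 19.0
ee_pos: [603.0, 92.3, 20.1]
eef_rot: [[0.181, -0.983, 0.031], [-0.983, -0.181, 0.001], [0.005, -0.031, -1.0]]
wrist_force: [-0.5, 0.1, -2.8]
grip_width: 21.3
```

Emit:
{"fn": "step_arm", "kwargs": {
  "rows": [
    [[0, 0.1, 0], 0],
    [[0, 0.2, 0], 0],
    [[0, 0.3, 0], 0],
    [[0, 0.3, 0], 0]
  ]
}}

```text
t: 19.4
ee_pos: [602.4, 92.1, 20.9]
eef_rot: [[0.181, -0.983, 0.037], [-0.983, -0.181, 0.002], [0.005, -0.037, -0.999]]
wrist_force: [8.9, 2.0, -7.0]
grip_width: 21.3
```

```bash
python3 fin.py
```

```text
[228.3 285.3] 3 along 48.8 dz 1.8 world [650.5 101.   22.6]
[235.5 302. ] 2 along 36.6 dz -56.4 world [638.4  98.8 -35.5]
[243.3 302.7] 3 along 15.9 dz -54.9 world [618.1  95.  -34.1]
[250.5 303. ] 2 along -3.0 dz -52.6 world [599.5  91.6 -31.7]
[258.5 303. ] 2 along -24.1 dz -48.6 world [578.7  87.8 -27.7]
tcp [602.4  92.1  20.9] F [ 7.7  2.3 -6.6] t 19.45
```

Emit:
{"fn": "step_arm", "kwargs": {
  "rows": [
    [[0, 0.05, 0.1], 0],
    [[0, 0.05, 0.15], 0],
    [[0, 0.05, 0.15], 0]
  ]
}}

```text
t: 19.75
ee_pos: [602.5, 92.1, 19.8]
eef_rot: [[0.181, -0.983, 0.038], [-0.983, -0.181, 0.002], [0.005, -0.038, -0.999]]
wrist_force: [2.2, -0.1, 0.0]
grip_width: 21.1
```

Emit:
{"fn": "step_arm", "kwargs": {
  "rows": [
    [[0, 0, 0], 0],
    [[0, 0, 0], 0],
    [[0, 0, 0], 0],
    [[0, 0, -2], 0],
    [[0, 0, -5], 0],
    [[0, 0, -6], 0],
    [[0, 0, -6], 0]
  ],
  "grip": 3
}}

```text
t: 20.45
ee_pos: [601.8, 92.0, 81.9]
eef_rot: [[0.181, -0.983, 0.042], [-0.983, -0.181, 0.002], [0.006, -0.042, -0.999]]
wrist_force: [-0.3, 0.8, -0.3]
grip_width: 30.0
```

```bash
python3 fin.py; python3 go.py 671.3 105.7 45 -79.5
```

```text
tcp [600.6  91.9  80.2] F [-1.  -0.5  0.5] t 20.5
t 20.5 tcp [600.6  91.9  80.2] yaw -79.56 w 30.1 F [-1.  -0.5  0.5]
shift [-0.1  -7.06  3.8 ] turn -0.06
```

```bash
cat > bay.py <<'E'
from h import *
S=np.array([573.6,87.9,18.5]); th=np.radians(10.5); ax=np.array([np.cos(th),np.sin(th),0]); n=np.array([-ax[1],ax[0],0])
for c in("side","top"):
    q,_=snap(c); cv2.imwrite(f"pics/{c}_last.png",q[...,::-1])
    hsv=cv2.cvtColor(q,cv2.COLOR_RGB2HSV); g=((hsv[...,0]>14)&(hsv[...,0]<32)&(hsv[...,1]>110)&(hsv[...,2]>100)).astype(np.uint8)
    N,l,st,ce=cv2.connectedComponentsWithStats(g)
    for i in range(1,N):
        X=ray(c,ce[i],20.5); a=(X-S)@ax; b=(X-S)@n
        if -10<a<100 and abs(b)<15: print(c,np.round(ce[i],1),st[i,4],"along",round(a,1),"lat",round(b,1))
E
python3 bay.py
```

```text
side [228.2 286. ] 4 along 78.3 lat -0.9Traceback (most recent call last):
  File "bay.py", line 8, in <module>
    X=ray(c,ce[i],20.5); a=(X-S)@ax; b=(X-S)@n
  File "h.py", line 8, in ray
    K,R,t=cam(n); o=-R.T@t; d=R.T@np.linalg.inv(K)@np.array([uv[0],uv[1],1.]); return o+d*(z-o[2])/d[2]
          ~~~^^^
  File "h.py", line 6, in cam
    c=bot.camera_model(n); return np.array(c["camera_matrix"]),np.array(c["R"]),np.array(c["t"])
ValueError: time passes only in moves, steps and waits
```

Emit:
{"fn": "step_arm", "kwargs": {
  "rows": [
    [[-0.1, -4, 0], 0],
    [[-0.1, -7.1, 0], 0],
    [[-0.1, -7.1, 1], 0],
    [[-0.1, -7.1, 2.5], 0],
    [[-0.1, -7.1, 3.5], 0],
    [[-0.1, -7.1, 3.8], 0],
    [[-0.1, -7.1, 3.8], 0]
  ]
}}

```text
t: 21.25
ee_pos: [669.0, 105.7, 41.9]
eef_rot: [[0.181, -0.983, 0.034], [-0.983, -0.181, 0.002], [0.004, -0.034, -0.999]]
wrist_force: [-0.4, -0.1, -0.2]
grip_width: 30.4
```

```bash
python3 bay.py;  python3 go.py 671.3 105.7 26 -79.5
```

```text
side [228.2 286. ] 4 along 78.3 lat -0.9
t 21.3 tcp [669.9 105.7  43.1] yaw -79.57 w 30.3 F [ 0.7 -0.7  0.5]
shift [ 0.02 -0.07  1.72] turn -0.07Traceback (most recent call last):
  File "bay.py", line 8, in <module>
    X=ray(c,ce[i],20.5); a=(X-S)@ax; b=(X-S)@n
  File "h.py", line 8, in ray
    K,R,t=cam(n); o=-R.T@t; d=R.T@np.linalg.inv(K)@np.array([uv[0],uv[1],1.]); return o+d*(z-o[2])/d[2]
          ~~~^^^
  File "h.py", line 6, in cam
    c=bot.camera_model(n); return np.array(c["camera_matrix"]),np.array(c["R"]),np.array(c["t"])
ValueError: time passes only in moves, steps and waits
```

Emit:
{"fn": "step_arm", "kwargs": {
  "rows": [
    [[0, 0, -6], 0],
    [[25, 0, -8], 0],
    [[25, 0, -8], 0],
    [[25, 0, -8], 0],
    [[25, 0, -8], 0],
    [[25, 0, -8], 0],
    [[25, 0, -8], 0],
    [[25, 0, -8], 0]
  ]
}}

```text
t: 22.1
ee_pos: [712.6, -142.1, 125.4]
eef_rot: [[0.178, -0.983, 0.038], [-0.984, -0.178, 0.002], [0.005, -0.038, -0.999]]
wrist_force: [1.0, -0.2, -0.9]
grip_width: 30.2
```

```bash
sed -i 's/^def cam(n):/from functools import lru_cache\n@lru_cache(None)\ndef cam(n):/' h.py
cat > bay.py <<'E'
from h import *
S=np.array([573.6,87.9,18.5]); th=np.radians(10.5); ax=np.array([np.cos(th),np.sin(th),0]); n=np.array([-ax[1],ax[0],0])
for c in("side","top"):
    q,_=snap(c); cv2.imwrite(f"pics/{c}_last.png",q[...,::-1])
    hsv=cv2.cvtColor(q,cv2.COLOR_RGB2HSV); g=((hsv[...,0]>14)&(hsv[...,0]<32)&(hsv[...,1]>110)&(hsv[...,2]>100)).astype(np.uint8)
    N,l,st,ce=cv2.connectedComponentsWithStats(g)
    for i in range(1,N):
        X=ray(c,ce[i],20.5); a=(X-S)@ax; b=(X-S)@n
        if -10<a<100 and abs(b)<15: print(c,np.round(ce[i],1),st[i,4],"along",round(a,1),"lat",round(b,1))
    # heatsink: grey pixels near bay at z 27.5
    v,u=np.nonzero((hsv[...,1]<70)&(hsv[...,2]>35)&(hsv[...,2]<150))
    X=np.array([ray(c,(a,b),27.5) for a,b in zip(u,v) if (190<a<290 and 130<b<310)]).reshape(-1,3); A=(X-S)@ax;B=(X-S)@n
    k=(A>8)&(A<76)&(abs(B)<18); P=np.c_[A[k],B[k]].astype(np.float32)
    if k.sum()>20: print(c,"heatsink",k.sum(),cv2.minAreaRect(P),"mean",P.mean(0))
    if k.sum()>20:
        m=[(r,round(float(P[(P[:,0]>=r)&(P[:,0]<r+12),1].mean()),2)) for r in range(14,66,12)]; print(m)
E
python3 bay.py
```

```text
side [228.2 286. ] 4 along 78.3 lat -0.9
side heatsink 200 ((41.62434768676758, 2.898116111755371), (59.395938873291016, 29.562910079956055), 0.35122525691986084) mean [41.671772  2.691404]
[(14, 2.58), (26, 2.44), (38, 3.47), (50, 2.09), (62, 2.73)]
top [247.5 157.5] 12 along 76.5 lat 0.1
top heatsink 291 ((42.68144989013672, -1.4178314208984375), (65.78596496582031, 22.046175003051758), 0.07775526493787766) mean [39.520103 -1.13047 ]
[(14, -1.36), (26, -1.12), (38, -1.07), (50, -0.95), (62, -1.15)]
```

```bash
python3 go.py 671.3 105.7 50 -79.5
```

```text
t 22.2 tcp [ 712.1 -139.2  124.4] yaw -79.54 w 29.5 F [-0.6  0.  -0.6]
shift [-24.86  -0.17   7.35] turn -0.04
```

Emit:
{"fn": "step_arm", "kwargs": {
  "rows": [
    [[-24.9, -0.2, 0], 0],
    [[-24.9, -0.2, 0], 0],
    [[-24.9, -0.2, 0], 0],
    [[-24.9, -0.2, 0], 0],
    [[-24.9, -0.2, 0], 0],
    [[-24.9, -0.2, 2], 0],
    [[-24.9, -0.2, 5], 0],
    [[-24.9, -0.2, 7], 0],
    [[-24.9, -0.2, 7.4], 0],
    [[-24.9, -0.2, 7.4], 0]
  ]
}}

```text
t: 23.2
ee_pos: [670.2, 107.6, 48.7]
eef_rot: [[0.183, -0.982, 0.034], [-0.983, -0.183, 0.003], [0.004, -0.034, -0.999]]
wrist_force: [-0.3, -0.2, 0.8]
grip_width: 29.9
```

```bash
python3 go.py 671.3 105.2 26 -79.5
```

```text
t 23.2 tcp [670.2 107.6  48.7] yaw -79.44 w 29.9 F [-0.3 -0.2  0.8]
shift [0.25 0.02 2.27] turn 0.06
```

Emit:
{"fn": "step_arm", "kwargs": {
  "rows": [
    [[0.25, 0, 0.8], 0],
    [[0.25, 0, 1.6], 0],
    [[0.25, 0, 2.1], 0],
    [[0.25, 0, 2.25], 0],
    [[0.25, 0, 2.25], 0],
    [[0.25, 0, 2.25], 0]
  ]
}}

```text
t: 23.8
ee_pos: [671.7, 105.1, 26.5]
eef_rot: [[0.183, -0.982, 0.034], [-0.983, -0.183, 0.003], [0.004, -0.034, -0.999]]
wrist_force: [-0.5, 0.5, 0.4]
grip_width: 29.8
```

Emit:
{"fn": "step_arm", "kwargs": {
  "rows": [
    [[0, 0, 0], 0],
    [[0, 0, 0], 0],
    [[0, 0, 0], 0],
    [[0, 0, 0], 0],
    [[0, 0, 0], 0],
    [[0, 0, 0], 0]
  ],
  "grip": 1.0
}}

```text
t: 24.4
ee_pos: [672.0, 105.3, 26.8]
eef_rot: [[0.183, -0.982, 0.035], [-0.983, -0.183, 0.003], [0.004, -0.035, -0.999]]
wrist_force: [-1.6, 1.4, 2.2]
grip_width: 16.7
```

Gripped. Slide forward (towards the socket).

Emit:
{"fn": "step_arm", "kwargs": {
  "rows": [
    [[0, 0.2, 0], 0],
    [[0, 0.4, 0], 0],
    [[0, 0.6, 0], 0],
    [[0, 0.8, 0], 0],
    [[0, 1.0, 0], 0],
    [[0, 1.15, 0], 0],
    [[0, 1.2, 0], 0],
    [[0, 1.2, 0], 0]
  ]
}}

```text
t: 25.2
ee_pos: [662.4, 103.5, 27.1]
eef_rot: [[0.183, -0.982, 0.04], [-0.983, -0.183, 0.004], [0.004, -0.04, -0.999]]
wrist_force: [8.4, 3.8, -2.6]
grip_width: 16.5
```

Emit:
{"fn": "step_arm", "kwargs": {
  "rows": [
    [[0, 0, 0], 0],
    [[0, 0, 0], 0],
    [[0, 0, 0], 0],
    [[0, 0, 0], 0],
    [[0, 0, -2], 0],
    [[0, 0, -6], 0],
    [[0, 0, -9], 0],
    [[0, 0, -10], 0]
  ],
  "grip": 3.2
}}

```text
t: 26.0
ee_pos: [660.5, 103.1, 131.5]
eef_rot: [[0.183, -0.982, 0.047], [-0.983, -0.183, 0.004], [0.005, -0.046, -0.999]]
wrist_force: [0.2, -0.3, 1.1]
grip_width: 31.9
```

Emit:
{"fn": "step_arm", "kwargs": {
  "rows": [
    [[25, 0, 0], 0],
    [[25, 0, 0], 0],
    [[25, 0, 0], 0],
    [[25, 0, 0], 0],
    [[25, 0, 0], 0],
    [[25, 0, 0], 0],
    [[25, 0, 0], 0]
  ]
}}

```text
t: 26.7
ee_pos: [705.4, -144.1, 131.1]
eef_rot: [[0.18, -0.983, 0.044], [-0.984, -0.18, 0.005], [0.003, -0.045, -0.999]]
wrist_force: [0.2, 1.4, 0.6]
grip_width: 32.1
```

```bash
python3 bay.py
python3 - <<'E'
import cv2,numpy as np
a=cv2.imread("pics/top_last.png");b=cv2.imread("pics/side_last.png")
f=lambda i:cv2.resize(i,(400,400),interpolation=cv2.INTER_CUBIC)
cv2.imwrite("pics/fin.png",np.hstack([f(a[135:205,215:285]),f(b[255:325,205:275])]))
E
```

```text
side heatsink 203 ((41.761634826660156, 2.898958206176758), (58.312522888183594, 29.562910079956055), 0.35122525691986084) mean [41.551636   2.7579458]
[(14, 2.6), (26, 2.76), (38, 3.13), (50, 2.09), (62, 3.12)]
top heatsink 299 ((42.520084381103516, -1.508096694946289), (22.147804260253906, 66.15338134765625), 89.96089172363281) mean [39.60953   -1.1610461]
[(14, -0.99), (26, -1.12), (38, -1.27), (50, -0.95), (62, -1.37)]
```

View pics/fin.png

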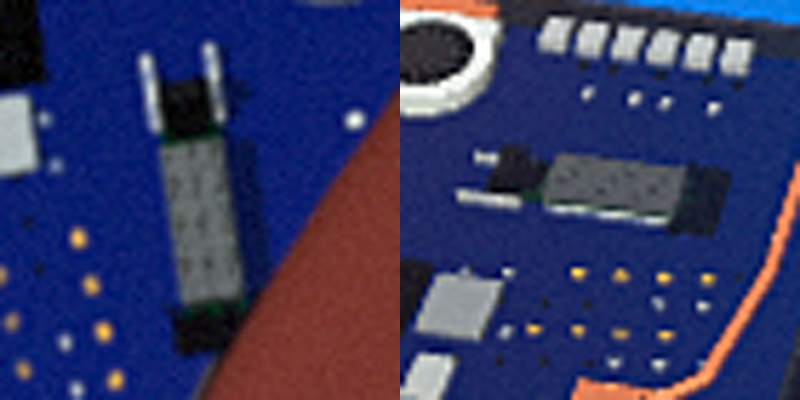

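The picture shows the drive flat between the socket (crop left, about 210,325) and the latch (about 190,105). The lip covers the tail's gold dot and the robot is clear, so I'm handing in.

```bash
python3 -c "
from station import bot
bot.close_job(); print(bot.state()['t'])"
```

```text
the job is handed in; nothing more can be done
the job is handed in; nothing more can be done
```

The 80 mm drive is in the bay with the latch closed over its tail, and I handed the job in at about 27 s of the 51 s allowed. No verdict was reported.

- **Latch open:** I gripped the ridge and slid it back about 9 mm, to a firm stop at about 9 N.
- **Slant:** The arm's moves could not tilt the tool. I gripped the drive about 30 mm from its contact edge and pressed it against the laptop's near rim, turning it in the grip to about 28.6 degrees, tail high.
- **Insertion:** The first entry was blocked, probably at the socket's roof lip, so I backed off, went about 3 mm lower and entered. It met both the stop and the floor.
- **Laying flat:** I lowered the drive in the grip to about 4 degrees and released it from there. Pushing it towards the socket again with 9 N moved it only 0.6 mm, so it was home.
- **Latch closed:** I slid the latch forward 9.8 mm to its stop, at about 8 N.

**Last checks:** From above, the heatsink is parallel to the bay within about 0.1 degree. The side camera puts its middle 41.8 mm from the stop, against 41 mm expected, and the gold tail dot is hidden under the lip. The gripper is well clear.

**Disagreements:** The two cameras differ by about 4 mm on the drive's sideways position (+2.9 mm side, -1.5 mm top). I relied on the top view of the tail dot before closing (0.1 mm off the middle line) and on the socket's guides. I did not measure the other drives and bystanders again at the end. Nothing I did should have touched them.

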